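# Clear and level the soap vendor's catch shelf

### The job

The soap vendor's catch shelf hangs low at its outer end: first collect the two soap cartons lying on it into the tote, then lay the spirit level lengthwise along the middle of the cleared shelf and let go of it. Turn the orange knob of the shelf's jack foot until the bubble settles between the two lines, leaving the level alone meanwhile, and then press the level down onto the shelf with about a kilo of push. Finish while holding that push, the bubble still between the lines and the cartons in the tote; do not shove the tote or anything else on the counter about.

Things in the scene. Friction and masses are not known exactly. Their poses are not given: they have to be found in the camera images.
- vendor: coin-operated soap vendor, fixed on the counter: white cabinet 340 mm wide, 200 deep, 307 tall. Origin on the counter below the middle of its front face, which looks along its own -y (coin slides stand out 27 mm); the cabinet lies at y 0 to 202 mm. The catch shelf sticks out along -y; past its end, 335 mm from the origin, stands the jack foot
- shelf: steel catch shelf, 150 mm wide (x), 290 mm long; origin on its hinge at the vendor's face, level with its top surface, 80 mm above the counter; it runs to its own -y. Tilts about its x axis only. At the start its outer end hangs too low, by 0.4 to 0.65 degrees
- shelf_mid (a point): middle of the catch shelf's top surface, 145 mm out from the hinge, about 80 mm above the counter. x across, y along the shelf (-y is the outer end), z normal to the surface. Lips 10 mm high run along both long sides and the outer end
- knob (a point): centre of the jack foot's orange wing grip: a bar 50 mm long (its x), 14 thick (y), 30 high, 123 mm above the counter, on a black collar 34 mm across. Turns about the vertical here without rising. Clockwise seen from above raises the shelf's outer end 8 mm a turn. Stiff (0.06 N m), stays where left. Takes 0.29 to 0.48 turn to level the shelf
- level: yellow spirit level 200 x 26 x 36 mm high, about 300 g; origin at the centre of its flat underside, x along its length, z up. In the middle 60 mm of its length the solid top is cut down to 22 mm to show a green vial with two black lines 20 mm apart. Starts lying upright on the counter
- bubble (a joint): place of the pale 14 mm bubble in the level's vial, m along the level's x from midway between the lines; runs to the higher end (positive: +x end higher), stops at 0.019. With the level lengthwise on the shelf one radian of the jack moves it 4.6 mm; settles in about 1 s. Between the lines: within 0.003 of 0
- carton_a: sealed soap carton, blue and white, 80 x 48 x 30 mm high, about 90 g; origin at the centre of its underside, x along the 80 mm side, y across the 48 mm side; starts lying on the catch shelf, long side roughly along the shelf
- carton_b: sealed soap carton, blue and white, 80 x 48 x 30 mm high, about 90 g; origin at the centre of its underside, x along the 80 mm side, y across the 48 mm side; starts lying on the catch shelf, long side roughly along the shelf
- tote: grey open tote standing loose on the counter, 300 (x) x 210 (y) x 100 mm high, walls and floor 4 mm; origin at the centre of its underside
- carton_old: a soap carton like the others that already lies in the tote, across it near its +x end; origin at the centre of its underside
- detergent: bystander, to be left alone: blue detergent bottle with orange cap, 90 mm across, 210 mm tall; origin near its middle, on the counter
- spray_can: bystander, to be left alone: green stain-remover can, 54 mm across, 170 mm tall; origin near its middle, on the counter
- token_mug: bystander, to be left alone: white mug, 80 mm across, 90 mm tall, handle to its +y; origin near its middle, on the counter
- dryer_sheets: bystander, to be left alone: upright green and white carton of dryer sheets, 60 x 105 x 130 mm tall; origin near its middle, on the counter
- wrench: bystander, to be left alone: steel open-ended wrench about 170 mm long lying flat; origin near its middle, on the counter
- screwdriver: bystander, to be left alone: screwdriver lying flat; origin near its middle, on the counter
- lint_brush: bystander, to be left alone: brush lying flat; origin near its middle, on the counter
There are look-alikes about, which are no part of the job. What is shaped like the carton_a but brown is not meant. Of the things that look like the level, the larger one is meant.

How it is judged:
On the way, in this order (a step that is already met when the one before it is completed fails the run):
1. both soap cartons lie in the tote, let go (x of carton_a in the frame of tote between -0.15 and 0.15 m and y of carton_a in the frame of tote between -0.105 and 0.105 m and z of carton_a in the frame of tote between -0.005 and 0.09 m and contact force between the fingers and carton_a below 0.2 N and x of carton_b in the frame of tote between -0.15 and 0.15 m and y of carton_b in the frame of tote between -0.105 and 0.105 m and z of carton_b in the frame of tote between -0.005 and 0.09 m and contact force between the fingers and carton_b below 0.2 N), for 0.1 s.
2. the level lies lengthwise on the shelf, let go, its bubble showing the slope (more than 5 mm off the middle) (x of level in the frame of shelf_mid between -0.05 and 0.05 m and y of level in the frame of shelf_mid between -0.055 and 0.055 m and z of level in the frame of shelf_mid between -0.004 and 0.004 m and angle between the x axis of level and the y axis of shelf_mid, either way round below 0.14 rad and angle between level's own z axis and vertical below 0.06 rad and contact force between the fingers and level below 0.2 N and (value of joint bubble above 0.005 m or value of joint bubble below -0.005 m)), for 0.3 s.
3. the bubble has settled between the lines (within 3 mm) with the level lying untouched on the shelf (x of level in the frame of shelf_mid between -0.05 and 0.05 m and y of level in the frame of shelf_mid between -0.055 and 0.055 m and z of level in the frame of shelf_mid between -0.004 and 0.004 m and angle between the x axis of level and the y axis of shelf_mid, either way round below 0.14 rad and angle between level's own z axis and vertical below 0.06 rad and contact force between the fingers and level below 0.2 N and value of joint bubble between -0.003 and 0.003 m and velocity of joint bubble between -0.004 and 0.004 m/s), for 0.3 s.
At the end, for the whole second after the job is handed in: Both cartons are in the tote, let go; the level lies flat on the shelf, lengthwise (within 8 degrees), its middle within 50 mm of the shelf's middle; the bubble is within 3 mm of the middle; the fingers press on the level so that it bears on the shelf with 5 to 30 N (all of step 1 and x of level in the frame of shelf_mid between -0.05 and 0.05 m and y of level in the frame of shelf_mid between -0.055 and 0.055 m and z of level in the frame of shelf_mid between -0.004 and 0.004 m and angle between the x axis of level and the y axis of shelf_mid, either way round below 0.14 rad and angle between level's own z axis and vertical below 0.06 rad and value of joint bubble between -0.003 and 0.003 m and contact force between level and shelf between 5 and 30 N and contact force between the fingers and level above 2 N and angle between tote's own z axis and vertical below 0.1 rad); the arm keeps its last pose, push and grip.
It fails at once if a bystander (bottle, can, mug, dryer-sheet carton, wrench, screwdriver, brush) is pushed more than 40 mm (distance of any of detergent, spray_can, token_mug, dryer_sheets, wrench, screwdriver, lint_brush from where it was at the start of the episode above 0.04 m).
It fails at once if the tote is shoved more than 60 mm (distance of tote from where it was at the start of the episode above 0.06 m).
It also fails if it takes over 72 s, if anything falls off the work surface, if the arm or the gripper's body presses on something with over 40 N, if the wrist force passes 120 N, or if a joint passes its speed limit or range.

### The arm

A 6-joint arm with a two-finger parallel gripper is mounted at the origin on the work surface. World frame = base frame: x ahead of the robot, y to its left, z up, the work surface at z = 0. Lengths are in m, angles in rad, forces in N, time in s.
With the tool pointing down it reaches from about 0.375 to 0.9 m from the base axis. Payload 3.1 kg.
Tool frame: the origin (TCP) lies on the mounting face of the last link; the fingertips stand 182 mm ahead of it and the grasp point (between the pads) lies 164 mm ahead of it; z points along the fingers, y is the direction in which the jaws open and shut (so a half turn about z gives the same grasp; the last joint's range is limited). The gripper opens to 87 mm and grips with 3 to 60 N. Pads are 19 mm wide; open, the fingers measure 117 mm over their backs; the gripper's body (75 mm by 190 mm) begins 51 mm behind the grasp point.
Start: joints at [-1.345, 0.527, 1.433, -0, 1.181, -0.178], TCP at [0.246, -0.574, 0.405] pointing down, gripper open.
Joint ranges: [-3.08, 3.08], [-0.75, 2.2], [0.22, 2.44], [-1.43, 4.57], [0, 2.65], [-2.85, 2.85]. Speed limits (rad/s): [2.79, 2.79, 3.14, 3.14, 3.14, 3.14].

### API

Orientations are given as a unit quaternion [x, y, z, w].
In Python, from rig import robot, camera, camera_model gives the robot as it stands.
- The arm moves only by the tool drive_tool, never from a script. Its argument "plan" is a list that holds one entry, the list of rows, each a list of 6 numbers: the shift along the world's x, y, z in units of 2.5 cm (1.0 is 2.5 cm), then the turn, a rotation vector about the world's x, y, z in units of 6 degrees (1.0 is 6 degrees). A call has 1 to 8 rows; each row shifts and turns the commanded pose from where the row before left it; what a row does not reach is not made up. A row lasts 1/8 s, in which the tool goes at most 62.5 mm and 10.7 degrees, less where a joint would pass 70% of its speed; a pose out of reach is approached as far as the arm can. A call with a number of a shift or a turn outside -1 to 1 is refused whole. A call with a gripper value outside its range is refused whole. "grip" is the closure, from 0 (fully open) to 1 (shut), set as the call begins (left out, the last holds). The fingers move at their own pace and stop on an object; "force" is the grip in N (left out, the last holds). Time passes only in rows, so rows that do not move let the fingers close. It gives the time, the measured TCP pose, the force and the opening at its end, in the units of the state.
- robot.get_obs(): the state, without advancing time (a new reading comes with each control period).
- camera(name): name is "scene" or "top"; returns the picture (480x640x3 uint8, red, green, blue); there is no depth.
- camera_model(name): a dict with "K" (3x3 intrinsics, pixels), "k1" (the pictures are not rectified: a ray, as slopes to the right and down, at radius r is drawn at 1 + k1 r^2 times it, then the intrinsics apply), "world_to_cam" (4x4, takes a point from world to camera coordinates). Camera axes: x right, y up, looking along -z (the intrinsics and any distortion apply to the point x, -y, -z); pixel columns grow to the right and rows downward; lengths in m; the calibration is good to about 2 mm. A picture is of the moment at which its call begins. camera_model takes no time and is no camera call.
- robot.hand_in(): hands the job in, once; it reports no verdict.
The state is a dict: "time": time; "q": joint angles; "joint_velocities": joint speeds; "joint_torque": joint torques, N m; "position": TCP position; "tool_rot": TCP orientation; "ft_force": force on the tool from outside, world axes, zero at the start; "moment": the same for the moment, N m; "grip_width": finger opening in m.
Only numpy, scipy, OpenCV 4.12 (cv2) and the standard library are available. Lean on these libraries where they do the work, as an engineer would, in place of code of your own. Each camera call takes 0.05 s, during which the arm holds its last target.

## Working session

There is one attempt and no reset: what is moved stays moved. The work goes in short steps, Python scripts to look and compute and a tool call to move; the robot and the scene stay as the last step left them, time stands still between calls to the robot, and variables do not carry over. Pictures are saved under pics/ and viewed, and the job is handed in when it is done.

Besides the shell and the picture viewer there is one more tool, called after "Emit:" as name(argument=value, ...), one argument or row to a line, values as JSON. drive_tool: Moves the arm, as the interface text tells. Shifts and turns lie within -1 to 1; 1 stands for 2.5 cm of shift or 6 degrees of turn. Its arguments: {"type":"object","properties":{"plan":{"type":"array","items":{"type":"array","items":{"type":"array","items":{"type":"number","minimum":-1,"maximum":1}}}},"grip":{"type":"number"},"force":{"type":"number"}},"required":["plan"]}

```bash
ls; mkdir -p pics; python3 - <<'E'
from rig import robot,camera,camera_model
import cv2
for n in("scene","top"):
    cv2.imwrite(f"pics/{n}0.png",camera(n)[:,:,::-1]); m=camera_model(n); print(n,m)
o=robot.get_obs(); print(o)
E
```

```text
pics
scene {'K': array([[474.96719161,   0.        , 311.71298739],
       [  0.        , 474.96719161, 236.49281559],
       [  0.        ,   0.        ,   1.        ]]), 'k1': -0.046665340093086365, 'world_to_cam': array([[-0.16284973,  0.98659474,  0.01052542,  0.14864264],
       [-0.73619067, -0.12860598,  0.66444247,  0.2749915 ],
       [ 0.65688908,  0.10045556,  0.7472653 , -1.52337981],
       [ 0.        ,  0.        ,  0.        ,  1.        ]])}
top {'K': array([[526.46482625,   0.        , 316.51908627],
       [  0.        , 526.46482625, 239.35572871],
       [  0.        ,   0.        ,   1.        ]]), 'k1': 0.015190383521499033, 'world_to_cam': array([[ 0.01652323, -0.99985965,  0.00276891, -0.06464111],
       [ 0.99828678,  0.01665257,  0.05609097, -0.49190082],
       [-0.05612921,  0.00183736,  0.99842182, -1.51744526],
       [ 0.        ,  0.        ,  0.        ,  1.        ]])}
{'time': 0.1, 'q': array([-1.34450062e+00,  5.28374626e-01,  1.43378579e+00,  6.59546372e-06,
        1.18137942e+00, -1.78480865e-01]), 'joint_velocities': array([ 0.00164392, -0.00364791, -0.00178705,  0.00196572,  0.00069514,
        0.0008627 ]), 'joint_torque': array([-3.00811444e-04, -4.40985131e+01, -1.77150679e+01,  6.34901016e-02,
        5.33607462e-02, -4.41808868e-05]), 'position': array([ 0.24610136, -0.57416993,  0.40386456]), 'tool_rot': array([ 9.79589092e-01,  2.01008116e-01, -2.02250895e-05, -9.73385618e-04]), 'ft_force': array([-0.04020187,  0.51482287, -0.0481423 ]), 'moment': array([-0.04236562,  0.01872459, -0.01724576]), 'grip_width': 0.08682671708725362}
```

View pics/scene0.png

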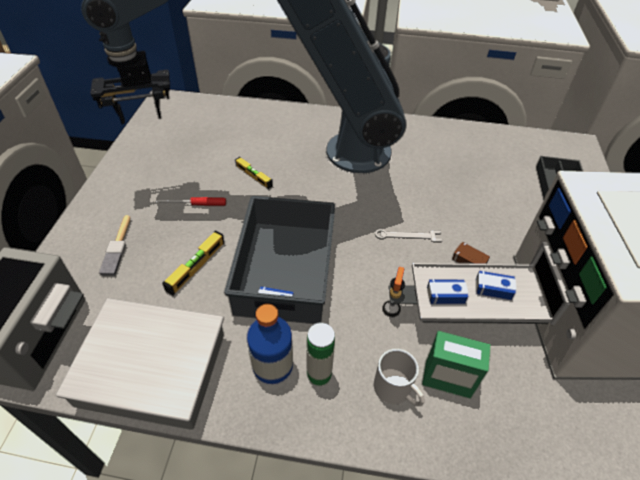

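View pics/top0.png

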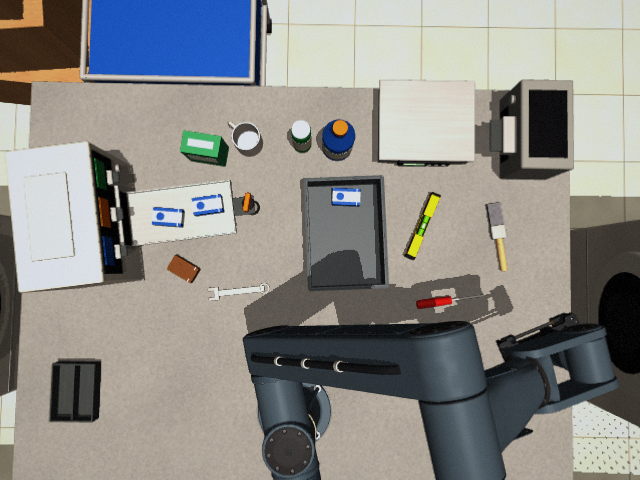

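The top view shows the shelf at about (180,212), with cartons at (168,216) and (207,205). The knob is at (248,202), the tote around (344,232) and the larger level at (423,226). I'll measure these next.

```bash
cat > h.py <<'E'
import numpy as np, cv2
from rig import robot,camera,camera_model
def ray(n,uv):
    m=camera_model(n);K=m["K"];d=np.array([(uv[0]-K[0,2])/K[0,0],(uv[1]-K[1,2])/K[1,1]])
    u=d.copy()
    for _ in range(20): u=d/(1+m["k1"]*(u@u))
    T=m["world_to_cam"];R=T[:3,:3]
    return -R.T@T[:3,3], R.T@np.array([u[0],-u[1],-1.])
def onz(n,uv,z):
    c,d=ray(n,uv); return c+d*(z-c[2])/d[2]
def proj(n,p):
    m=camera_model(n);T=m["world_to_cam"];q=T[:3,:3]@np.asarray(p)+T[:3,3]
    u=np.array([q[0],-q[1]])/-q[2];u=u*(1+m["k1"]*(u@u));K=m["K"]
    return K[0,0]*u[0]+K[0,2],K[1,1]*u[1]+K[1,2]
def blobs(img,lo,hi,amin=30):
    h=cv2.cvtColor(img,cv2.COLOR_RGB2HSV);m=cv2.inRange(h,np.array(lo),np.array(hi))
    cs,_=cv2.findContours(m,cv2.RETR_EXTERNAL,cv2.CHAIN_APPROX_NONE)
    return m,[c for c in cs if cv2.contourArea(c)>=amin]
def rectz(n,c,z):
    P=np.array([onz(n,p[0].astype(float),z)[:2] for p in c]);r=cv2.minAreaRect((P*1000).astype(np.float32))
    return r
def say(r):
    b=cv2.boxPoints(r); e=b[1]-b[0] if np.linalg.norm(b[1]-b[0])>np.linalg.norm(b[2]-b[1]) else b[2]-b[1]
    return "c",np.round(r[0],1),"size",np.round(r[1],1),"long axis deg",round(float(np.degrees(np.arctan2(e[1],e[0])))%180,1)
def grab(n,f):
    i=camera(n);cv2.imwrite("pics/"+f+".png",i[:,:,::-1]);np.save("pics/"+f+".npy",i);return i
def crop(i,x0,y0,x1,y1,s,f): cv2.imwrite("pics/"+f+".png",cv2.resize(i[y0:y1,x0:x1,::-1],None,fx=s,fy=s,interpolation=cv2.INTER_CUBIC))
E
python3 - <<'E'
from h import *
i=cv2.imread("pics/top0.png")[:,:,::-1].copy()
for nm,lo,hi,z in [("blue",(100,100,60),(125,255,255),.11),("yel",(20,120,90),(35,255,255),.036),("orange",(5,150,120),(18,255,255),.138)]:
    m,cs=blobs(i,lo,hi,20)
    for c in cs:
        if cv2.boundingRect(c)[1]>90: print(nm,cv2.boundingRect(c),*say(rectz("top",c,z)))
crop(i,100,150,280,260,4,"c1");crop(i,290,160,460,300,4,"c2")
j=cv2.imread("pics/scene0.png")[:,:,::-1]
crop(j,360,220,560,340,4,"c3")
E
```

```text
blue (102, 236, 5, 29) c [449.1 519. ] size [77.   5.8] long axis deg 8.2
blue (152, 221, 25, 5) c [524.  360.1] size [66.   8.9] long axis deg 86.9
blue (156, 212, 8, 8) c [544.5 372. ] size [18.4 19.5] long axis deg 155.3
blue (194, 209, 24, 7) c [557.5 247.9] size [10.9 63.8] long axis deg 99.2
blue (153, 207, 25, 5) c [562.8 358.4] size [65.8  8.6] long axis deg 86.6
blue (197, 202, 7, 8) c [574.9 263.5] size [19.3 16.4] long axis deg 1.6
blue (332, 201, 24, 5) c [ 588.7 -128.5] size [63.3  8.7] long axis deg 88.3
blue (192, 195, 25, 6) c [597.  253.4] size [ 8.2 66.3] long axis deg 99.2
blue (337, 193, 7, 7) c [ 607.5 -118.6] size [16.6 16.4] long axis deg 0.8
blue (333, 188, 24, 4) c [ 625.6 -130.7] size [ 8.3 63. ] long axis deg 91.0
blue (323, 120, 32, 33) c [ 773.8 -111.7] size [87.3 87.1] long axis deg 85.7
yel (408, 231, 16, 26) c [ 483.1 -339.8] size [28.2 69.6] long axis deg 161.0
yel (424, 194, 16, 25) c [ 593.4 -384.4] size [26.  66.6] long axis deg 157.3
orange (167, 256, 31, 27) c [402.3 300.2] size [72.9 42.1] long axis deg 60.2
orange (243, 193, 7, 18) c [584.5 134.5] size [12.8 47.7] long axis deg 171.9
orange (333, 120, 15, 15) c [ 791.2 -114.7] size [38.3 37.9] long axis deg 0.9
```

View pics/c1.png

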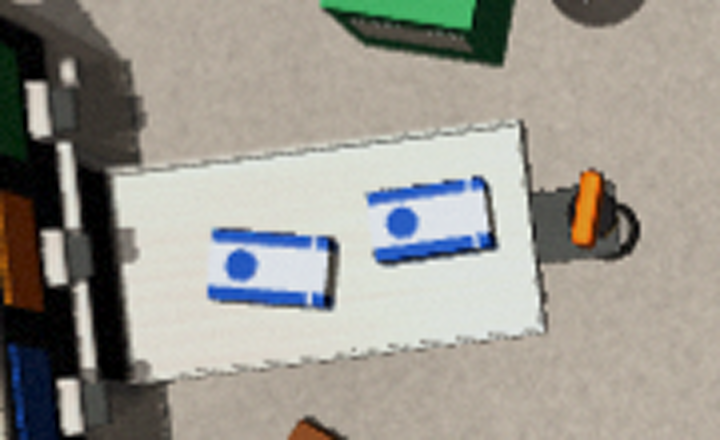

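View pics/c2.png

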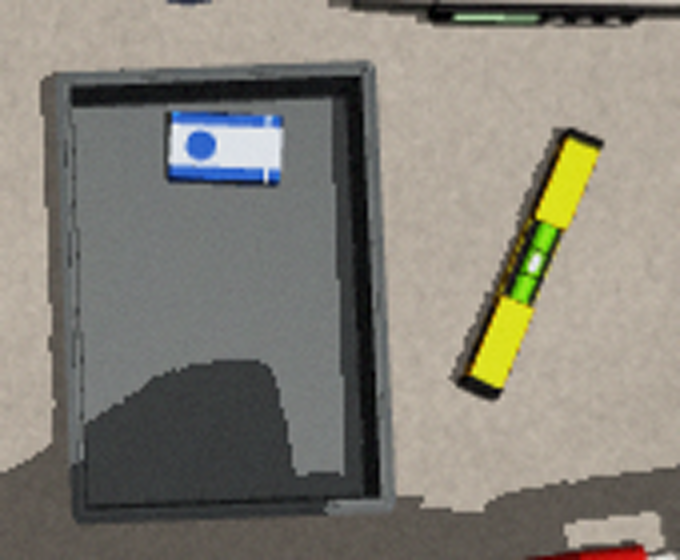

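View pics/c3.png

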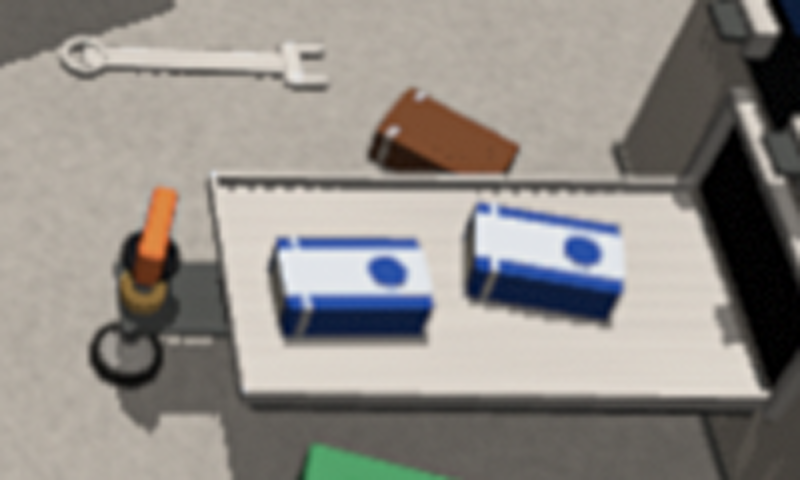

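```bash
python3 - <<'E'
from h import *
def q(nm,pts,o,z):
    c=np.array([[ [o[0]+x/4-.375,o[1]+y/4-.375] ] for x,y in pts]); r=rectz("top",c,z)
    P=[onz("top",p[0],z)[:2] for p in c]
    print(nm,*say(r),"mean",np.round(np.mean(P,0)*1000,1)); print(np.round(np.array(P)*1000).tolist())
q("hinge carton",[(208,229),(335,237),(330,308),(208,300)],(100,150),.11)
q("outer carton",[(366,192),(485,177),(493,247),(375,263)],(100,150),.108)
q("tote",[(42,78),(375,62),(395,508),(75,522)],(290,160),.1)
q("level",[(565,128),(603,143),(495,400),(455,378)],(290,160),.036)
q("shelf",[(110,173),(520,120),(547,330),(135,383)],(100,150),.09)
q("old",[(167,112),(283,115),(280,185),(167,180)],(290,160),.034)
i=cv2.imread("pics/scene0.png")[:,:,::-1].copy()
m,cs=blobs(i,(5,150,120),(18,255,255),20)
for c in cs: print("or scene",cv2.boundingRect(c),cv2.minAreaRect(c))
m,cs=blobs(i,(100,120,60),(125,255,255),20)
m,cs=blobs(i,(20,120,90),(35,255,255),20)
for c in cs: print("yel",cv2.boundingRect(c),np.round(rectz("scene",c,.036)[0]))
# heights check: front face circle on carton near hinge & outer: two view
def tri(a,b):
    c1,d1=ray("top",a);c2,d2=ray("scene",b)
    A=np.c_[d1,-d2];s=np.linalg.lstsq(A,c2-c1,rcond=None)[0];p,q_=c1+d1*s[0],c2+d2*s[1];return np.round((p+q_)/2*1000,1),round(np.linalg.norm(p-q_)*1000,1)
f=lambda o,x,y:(o[0]+x/4-.375,o[1]+y/4-.375)
print("circ hinge",tri(f((100,150),241,265),f((360,220),582,251)))
print("circ outer",tri(f((100,150),402,223),f((360,220),388,271)))
E
```

```text
hinge carton c [542.4 352.8] size [87.  48.7] long axis deg 87.4 mean [542.5 351.9]
[[569.0, 395.0], [565.0, 309.0], [516.0, 310.0], [520.0, 393.0]]
outer carton c [577.8 244.8] size [49.2 81.9] long axis deg 98.2 mean [578.  244.7]
[[596.0, 289.0], [608.0, 208.0], [560.0, 201.0], [548.0, 281.0]]
tote c [ 508.1 -133.2] size [307.3 230.3] long axis deg 3.7 mean [ 508.4 -134.4]
[[654.0, -8.0], [669.0, -238.0], [362.0, -255.0], [349.0, -36.0]]
level c [ 537.5 -357.7] size [ 32.3 201.3] long axis deg 157.7 mean [ 537.7 -358.6]
[[635.0, -384.0], [624.0, -411.0], [438.0, -334.0], [453.0, -306.0]]
shelf c [556.9 317.8] size [147.6 286.1] long axis deg 98.5 mean [557.  317.8]
[[609.0, 470.0], [651.0, 188.0], [505.0, 165.0], [464.0, 448.0]]
old c [ 616.2 -138.5] size [83.7 50.8] long axis deg 89.5 mean [ 616.6 -138.5]
[[642.0, -97.0], [641.0, -181.0], [590.0, -179.0], [593.0, -98.0]]
or scene (256, 304, 22, 19) ((266.5, 313.0), (18.0, 21.0), 90.0)
or scene (395, 267, 9, 19) ((398.770263671875, 275.87841796875), (6.411561012268066, 17.91948890686035), 9.462321281433105)
or scene (456, 243, 32, 19) ((471.7000732421875, 254.1000213623047), (30.857738494873047, 11.180339813232422), 26.56505012512207)
yel (165, 264, 25, 22) [ 597. -382.]
yel (199, 232, 23, 21) [ 484. -335.]
yel (255, 172, 16, 11) [ 215. -261.]
yel (236, 158, 14, 10) [ 161. -336.]
circ hinge (array([544.7, 373.1, 108.4]), np.float64(1.5))
circ outer (array([575.6, 264.9, 106.9]), np.float64(2.1))
```

Each measurement matches the given sizes to within a few mm, and the heights agree across both views. I'll go to the outer carton first: centre (578,245), jaw angle 8°.

Emit:
drive_tool(
  plan=[
    [[0.4,1,0,0,0,0.4],[0.4,1,0,0,0,0.4],[0.4,1,0,0,0,0.4],[0.4,1,0,0,0,0.4],[0.4,1,0,0,0,0.4],[0.4,1,0,0,0,0.4],[0.4,1,0,0,0,0.4],[0.4,1,0,0,0,0.4]],
  ],
)

```text
time: 1.1
position: [0.3265, -0.3732, 0.4046]
tool_rot: [0.932, 0.362, -0.0, -0.0]
ft_force: [0.4, 0.1, 0.1]
grip_width: 0.0871
```

Emit:
drive_tool(
  plan=[
    [[0.4,1,0,0,0,0.4],[0.4,1,0,0,0,0.4],[0.4,1,0,0,0,0.4],[0.4,1,0,0,0,0.4],[0.4,1,0,0,0,0.4],[0.4,1,0,0,0,0.4],[0.4,1,0,0,0,0.4],[0.4,1,0,0,0,0.4]],
  ],
)

```text
time: 2.1
position: [0.4063, -0.1732, 0.4047]
tool_rot: [0.858, 0.513, 0.0, -0.0]
ft_force: [1.2, 0.0, 0.4]
grip_width: 0.0871
```

Emit:
drive_tool(
  plan=[
    [[0.4,1,0,0,0,0.4],[0.4,1,0,0,0,0.4],[0.4,1,0,0,0,0.4],[0.4,1,0,0,0,0.4],[0.4,1,0,0,0,0.4],[0.4,1,0,0,0,0.4],[0.4,1,0,0,0,0.4],[0.4,1,0,0,0,0.4]],
  ],
)

```text
time: 3.1
position: [0.4861, 0.0268, 0.4046]
tool_rot: [0.761, 0.649, -0.0, -0.0]
ft_force: [-0.0, -0.0, -0.1]
grip_width: 0.0872
```

Emit:
drive_tool(
  plan=[
    [[0.4,1,0,0,0,0.4],[0.4,1,0,0,0,0.4],[0.4,1,-0.2,0,0,0.4],[0.4,1,-0.4,0,0,0.4],[0.4,1,-0.4,0,0,0.4],[0.4,1,-0.4,0,0,0.4],[0.4,1,-0.4,0,0,0.4],[0.4,1,-0.4,0,0,0.1]],
  ],
)

```text
time: 4.1
position: [0.566, 0.2267, 0.3491]
tool_rot: [0.654, 0.756, -0.0, -0.0]
ft_force: [-0.2, 0.2, -0.4]
grip_width: 0.087
```

Emit:
drive_tool(
  plan=[
    [[0.5,0.7,-0.3,0,0,0],[0,0,-1,0,0,0],[0,0,-1,0,0,0],[0,0,-1,0,0,0],[0,0,0,0,0,0]],
  ],
)

```text
time: 4.72
position: [0.5774, 0.2431, 0.2651]
tool_rot: [0.655, 0.756, -0.002, -0.002]
ft_force: [-0.2, -0.2, 0.6]
grip_width: 0.0872
```

Emit:
drive_tool(
  plan=[
    [[0,0,0,0,0,0],[0,0,0,0,0,0],[0,0,0,0,0,0],[0,0,0,0,0,0],[0,0,0,0,0,0]],
  ],
  grip=1,
  force=15,
)

```text
time: 5.35
position: [0.5787, 0.243, 0.2676]
tool_rot: [0.655, 0.756, 0.0, 0.0]
ft_force: [-0.4, -0.4, 1.9]
grip_width: 0.0481
```

Emit:
drive_tool(
  plan=[
    [[0,0,0.6,0,0,0],[0,0,1,0,0,0],[0,0,1,0,0,0],[0,-0.5,1,0,0,0],[-0.1,-1,0,0,0,0],[-0.1,-1,0,0,0,0],[-0.2,-1,0,0,0,0],[-0.2,-1,0,0,0,0]],
  ],
)

```text
time: 6.35
position: [0.5634, 0.1298, 0.3581]
tool_rot: [0.655, 0.756, 0.0, 0.0]
ft_force: [-0.3, -0.6, -1.4]
grip_width: 0.048
```

Emit:
drive_tool(
  plan=[
    [[-0.2,-1,0,0,0,0],[-0.2,-1,0,0,0,0],[-0.2,-1,0,0,0,0],[-0.2,-1,0,0,0,0],[-0.2,-1,0,0,0,0],[-0.2,-1,0,0,0,0],[-0.2,-1,0,0,0,0],[-0.2,-1,0,0,0,0]],
  ],
)

```text
time: 7.35
position: [0.5235, -0.0703, 0.3581]
tool_rot: [0.655, 0.756, 0.0, 0.001]
ft_force: [-0.5, 1.0, -1.2]
grip_width: 0.0478
```

Emit:
drive_tool(
  plan=[
    [[-0.1,-1,0,0,0,0],[-0.1,-1,-0.3,0,0,0],[0,-0.6,-1,0,0,0],[0,0,-1,0,0,0],[0,0,-1,0,0,0],[0,0,-1,0,0,0],[0,0,-0.5,0,0,0],[0,0,0,0,0,0]],
  ],
)

```text
time: 8.35
position: [0.5187, -0.1345, 0.237]
tool_rot: [0.655, 0.756, -0.0, -0.001]
ft_force: [0.2, 0.5, -1.1]
grip_width: 0.0482
```

Emit:
drive_tool(
  plan=[
    [[0,0,0,0,0,0],[0,0,0,0,0,0],[0,0,0,0,0,0],[0,0,1,0,0,0],[0,0.3,1,0,0,0],[0,1,1,0,0,0],[0.1,1,1,0,0,0],[0.1,1,0.4,0,0,0]],
  ],
  grip=0.25,
)

```text
time: 9.35
position: [0.5239, -0.0513, 0.3492]
tool_rot: [0.655, 0.756, 0.001, 0.002]
ft_force: [0.5, -0.2, -0.1]
grip_width: 0.0652
```

```bash
python3 - <<'E'
from h import *
i=grab("top","t1"); crop(i,90,140,400,310,2.5,"t1c")
E
```

```text
(no output)
```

View pics/t1c.png

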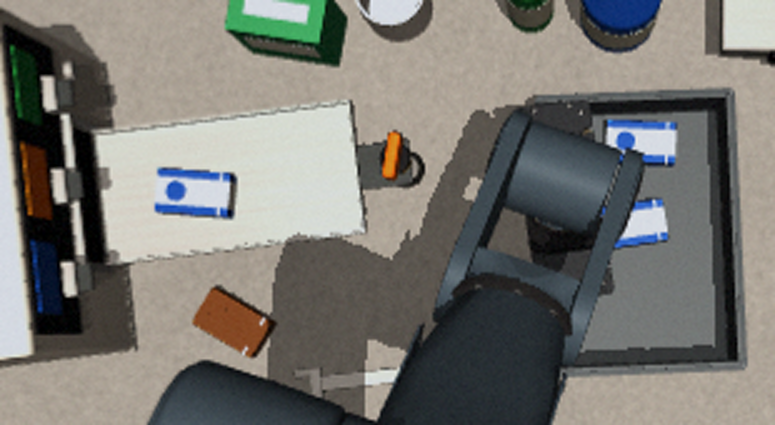

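The first carton is lying in the tote and the second hasn't moved. Next I'll fetch the second one.

Emit:
drive_tool(
  plan=[
    [[0,1,0,0,0,-0.2],[0,1,0,0,0,-0.2],[0,1,0,0,0,-0.2],[0.1,1,0,0,0,-0.2],[0.1,1,0,0,0,-0.2],[0.1,1,0,0,0,-0.2],[0.1,1,0,0,0,-0.2],[0.1,1,0,0,0,-0.2]],
  ],
  grip=0,
)

```text
time: 10.4
position: [0.5362, 0.1486, 0.3473]
tool_rot: [0.716, 0.698, -0.0, 0.0]
ft_force: [0.8, -0.1, 0.4]
grip_width: 0.0867
```

Emit:
drive_tool(
  plan=[
    [[0,1,0,0,0,-0.2],[0,1,0,0,0,0],[0,1,0,0,0,0],[0.1,1,0,0,0,0],[0.1,1,0,0,0,0],[0,1,0,0,0,0],[0,1,0,0,0,0],[0,0.9,0,0,0,0]],
  ],
)

```text
time: 11.4
position: [0.5411, 0.3462, 0.3471]
tool_rot: [0.723, 0.691, -0.0, 0.0]
ft_force: [0.7, -0.4, -0.1]
grip_width: 0.0869
```

Emit:
drive_tool(
  plan=[
    [[0.1,0.2,-0.2,0,0,0],[0,0,-1,0,0,0],[0,0,-1,0,0,0],[0,0,-1,0,0,0],[0,0,0,0,0,0]],
  ],
)

```text
time: 12.02
position: [0.543, 0.3494, 0.2648]
tool_rot: [0.723, 0.691, -0.003, -0.001]
ft_force: [-0.6, 0.1, -0.2]
grip_width: 0.0871
```

Emit:
drive_tool(
  plan=[
    [[0,0,0,0,0,0],[0,0,0,0,0,0],[0,0,0,0,0,0],[0,0,0,0,0,0],[0,0,0,0,0,0]],
  ],
  grip=1,
  force=15,
)

```text
time: 12.65
position: [0.5435, 0.3506, 0.2676]
tool_rot: [0.723, 0.691, -0.0, -0.0]
ft_force: [-0.7, -0.7, 1.6]
grip_width: 0.0475
```

Emit:
drive_tool(
  plan=[
    [[0,0,0.6,0,0,0],[0,0,1,0,0,0],[0,0,1,0,0,0],[0,-0.5,1,0,0,0.2],[-0.1,-1,0,0,0,0.2],[-0.2,-1,0,0,0,0.2],[-0.2,-1,0,0,0,0.2],[-0.2,-1,0,0,0,0.2]],
  ],
)

```text
time: 13.65
position: [0.5259, 0.2373, 0.3582]
tool_rot: [0.686, 0.728, 0.0, 0.0]
ft_force: [0.8, -0.6, -1.4]
grip_width: 0.0477
```

Emit:
drive_tool(
  plan=[
    [[-0.2,-1,0,0,0,0],[-0.2,-1,0,0,0,0],[-0.2,-1,0,0,0,0],[-0.2,-1,0,0,0,0],[-0.2,-1,0,0,0,0],[-0.2,-1,0,0,0,0],[-0.2,-1,0,0,0,0],[-0.2,-1,0,0,0,0]],
  ],
)

```text
time: 14.65
position: [0.4861, 0.0372, 0.3582]
tool_rot: [0.686, 0.728, 0.0, 0.001]
ft_force: [0.2, 0.1, -2.0]
grip_width: 0.048
```

Emit:
drive_tool(
  plan=[
    [[-0.3,-1,0,0,0,0],[-0.3,-1,0,0,0,0],[-0.3,-1,0,0,0,0],[-0.3,-1,0,0,0,0],[-0.3,-1,0,0,0,0],[-0.3,-1,0,0,0,0],[-0.2,-1,-0.3,0,0,0],[0,0,-1,0,0,0]],
  ],
)

```text
time: 15.65
position: [0.437, -0.1391, 0.3264]
tool_rot: [0.687, 0.727, 0.001, 0.003]
ft_force: [-0.1, 0.5, -1.0]
grip_width: 0.0478
```

Emit:
drive_tool(
  plan=[
    [[0,0,-1,0,0,0],[0,0,-1,0,0,0],[0,0,-1,0,0,0],[0,0,-0.5,0,0,0],[0,0,0,0,0,0]],
  ],
)

```text
time: 16.27
position: [0.4363, -0.137, 0.2371]
tool_rot: [0.686, 0.728, -0.0, -0.0]
ft_force: [0.3, 0.2, -0.3]
grip_width: 0.0483
```

Emit:
drive_tool(
  plan=[
    [[0,0,0,0,0,0],[0,0,0,0,0,0],[0,0,0,0,0,0],[0,0,1,0,0,0],[0,-0.3,1,0,0,0.5],[0.5,-1,1,0,0,1],[0.5,-1,0,0,0,1],[0.5,-1,0,0,0,1]],
  ],
  grip=0.25,
)

```text
time: 17.27
position: [0.474, -0.2201, 0.3132]
tool_rot: [0.54, 0.841, -0.0, 0.001]
ft_force: [0.7, -0.7, -0.0]
grip_width: 0.0652
```

Emit:
drive_tool(
  plan=[
    [[0.5,-1,0,0,0,1],[0.5,-1,0,0,0,1],[0.5,-1,0,0,0,1],[0.5,-1,0,0,0,1],[0.5,-1,0,0,0,1],[0,-0.5,0,0,0,1],[0,0,0,0,0,1],[0,0,0,0,0,0.1]],
  ],
  grip=0,
)

```text
time: 18.27
position: [0.536, -0.357, 0.3123]
tool_rot: [0.2, 0.98, 0.0, -0.0]
ft_force: [-0.6, -0.2, -0.6]
grip_width: 0.0871
```

```bash
python3 - <<'E'
from h import *
i=grab("scene","s2"); crop(i,60,120,460,420,2,"s2c");j=grab("top","t2");o=robot.get_obs();print(o["position"],o["tool_rot"])
for n,im in (("scene",i),("top",j)):
    m,cs=blobs(im,(20,120,90),(35,255,255),20)
    for c in cs: print(n,cv2.boundingRect(c),*say(rectz(n,c,.036)))
crop(j,290,160,460,300,4,"t2c")
E
```

```text
[ 0.53603482 -0.35668174  0.31232117] [ 2.00040033e-01  9.79787712e-01  9.80595739e-05 -1.18909905e-04]
scene (165, 268, 17, 18) c [ 603.6 -384.7] size [26.7 51. ] long axis deg 158.3
scene (199, 232, 23, 21) c [ 483.2 -336.1] size [28.5 67.6] long axis deg 157.6
scene (255, 172, 16, 11) c [ 216.6 -261.3] size [49.6 24.2] long axis deg 54.4
scene (236, 158, 14, 11) c [ 162.7 -334.8] size [53.4 21.8] long axis deg 56.2
top (409, 359, 14, 11) c [ 145.3 -342.9] size [35.4 19.2] long axis deg 54.2
```

View pics/s2c.png

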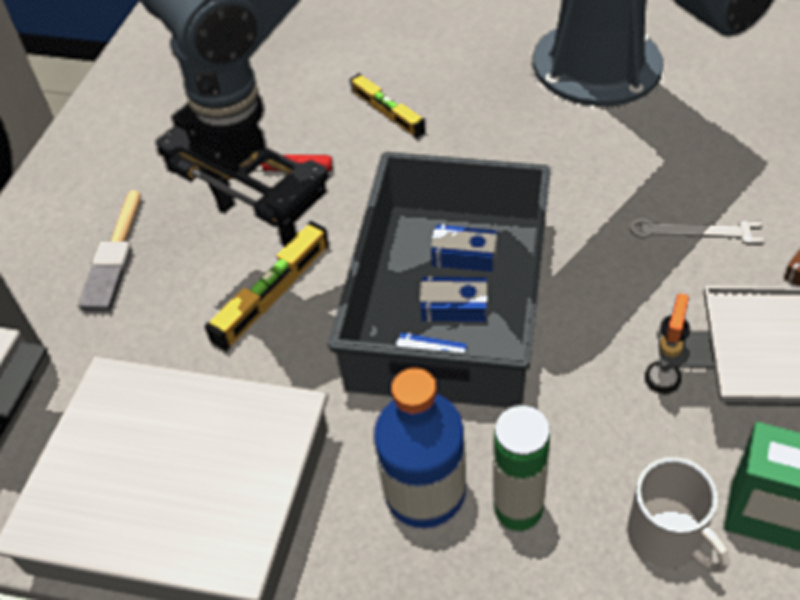

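View pics/t2c.png

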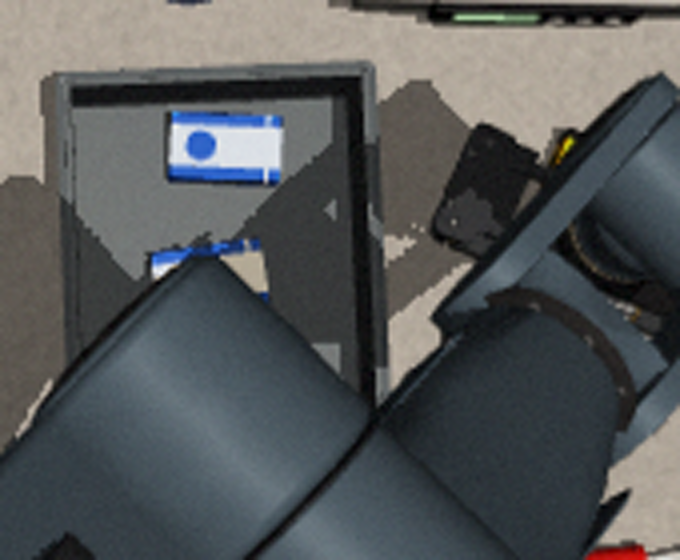

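Both cartons lie flat in the tote, and the tote hasn't moved. To keep the gripper body clear of the tote, I'll grip the level about 15 mm off its middle, towards its far end.

Emit:
drive_tool(
  plan=[
    [[0.6,-0.4,0,0,0,0.1],[0,0,-1,0,0,0],[0,0,-1,0,0,0],[0,0,-1,0,0,0],[0,0,-1,0,0,0],[0,0,0,0,0,0]],
  ],
)

```text
time: 19.12
position: [0.5504, -0.366, 0.2102]
tool_rot: [0.195, 0.981, 0.001, -0.002]
ft_force: [-0.3, -1.2, 0.3]
grip_width: 0.0866
```

```bash
python3 - <<'E'
from h import *
i=grab("scene","s3"); crop(i,130,180,330,330,4,"s3c");o=robot.get_obs();print(o["position"],o["tool_rot"])
E
```

```text
[ 0.55100417 -0.36653011  0.21170137] [ 1.94512345e-01  9.80899567e-01  5.26980628e-04 -8.42175451e-04]
```

View pics/s3c.png

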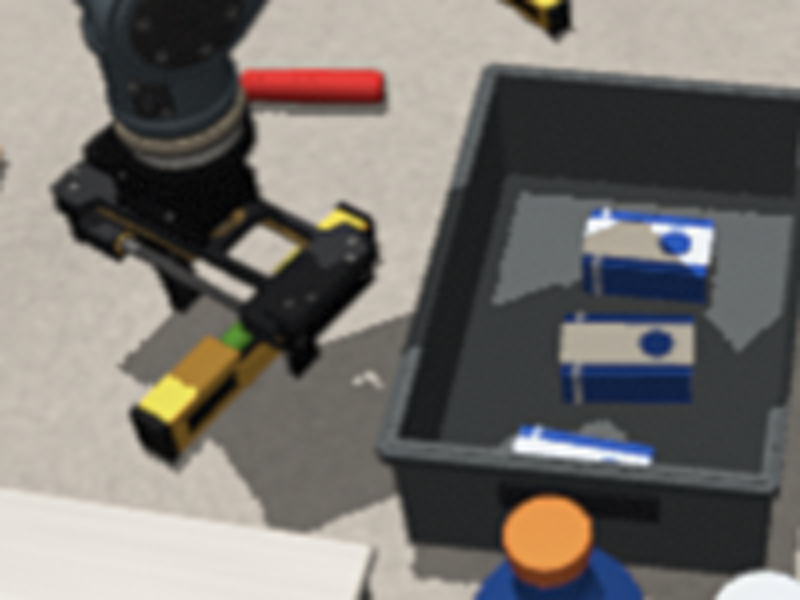

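Emit:
drive_tool(
  plan=[
    [[0,0,-1,0,0,0],[0,0,0,0,0,0],[0,0,0,0,0,0]],
  ],
)

```text
time: 19.55
position: [0.5516, -0.3673, 0.1887]
tool_rot: [0.194, 0.981, -0.001, 0.001]
ft_force: [0.2, 0.1, -0.1]
grip_width: 0.0869
```

Emit:
drive_tool(
  plan=[
    [[0,0,0,0,0,0],[0,0,0,0,0,0],[0,0,0,0,0,0],[0,0,0,0,0,0],[0,0,0,0,0,0],[0,0,0,0,0,0]],
  ],
  grip=1,
  force=40,
)

```text
time: 20.3
position: [0.5512, -0.367, 0.1872]
tool_rot: [0.194, 0.981, 0.0, -0.0]
ft_force: [0.4, 0.0, -0.4]
grip_width: 0.035
```

Emit:
drive_tool(
  plan=[
    [[0,0,0,0,0,0],[0,0,0,0,0,0],[0,0,0,0,0,0]],
  ],
)

```text
time: 20.68
position: [0.5511, -0.367, 0.1872]
tool_rot: [0.194, 0.981, -0.0, -0.0]
ft_force: [-0.6, -1.0, -0.3]
grip_width: 0.0252
```

Emit:
drive_tool(
  plan=[
    [[0,0,0.6,0,0,0],[0,0,1,0,0,0],[0,0,1,0,0,0],[0,0,1,0,0,0],[0,0,1,0,0,0],[0,0.5,1,0,0,0],[0,1,1,0,0,-0.2],[0,1,0.4,0,0,-0.4]],
  ],
)

```text
time: 21.68
position: [0.5511, -0.3038, 0.3647]
tool_rot: [0.226, 0.974, -0.001, 0.001]
ft_force: [-0.5, 0.2, -3.3]
grip_width: 0.0258
```

Emit:
drive_tool(
  plan=[
    [[0,1,0,0,0,-0.4],[0,1,0,0,0,-0.4],[0,1,0,0,0,-0.4],[0,1,0,0,0,-0.4],[0,1,0,0,0,-0.4],[0,1,0,0,0,-0.4],[0,1,0,0,0,-0.4],[0,1,0,0,0,-0.4]],
  ],
)

```text
time: 22.68
position: [0.5507, -0.1034, 0.3629]
tool_rot: [0.385, 0.923, 0.0, 0.0]
ft_force: [0.1, 0.4, -3.1]
grip_width: 0.0254
```

Emit:
drive_tool(
  plan=[
    [[0,1,0,0,0,-0.4],[0,1,0,0,0,-0.4],[0,1,0,0,0,-0.4],[0,1,0,0,0,-0.4],[0,1,0,0,0,-0.4],[0,1,0,0,0,-0.4],[0,1,0,0,0,-0.4],[0,1,0,0,0,-0.4]],
  ],
)

```text
time: 23.68
position: [0.5506, 0.0965, 0.3629]
tool_rot: [0.533, 0.846, -0.0, -0.0]
ft_force: [0.0, -0.5, -3.7]
grip_width: 0.0258
```

Emit:
drive_tool(
  plan=[
    [[0,1,0,0,0,-0.4],[0,1,0,0,0,-0.4],[0,1,0,0,0,-0.4],[0,1,0,0,0,-0.4],[0,1,0,0,0,-0.4],[0,1,0,0,0,-0.4],[0.1,1,0,0,0,-0.4],[0.2,1,0,0,0,-0.1]],
  ],
)

```text
time: 24.68
position: [0.558, 0.2963, 0.3627]
tool_rot: [0.655, 0.756, -0.0, -0.0]
ft_force: [0.8, -0.9, -2.6]
grip_width: 0.0258
```

Emit:
drive_tool(
  plan=[
    [[0,0.4,-0.4,0,0,0],[0,0,-1,0,0,0],[0,0,-0.9,0,0,0],[0,0,0,0,0,0]],
  ],
)

```text
time: 25.18
position: [0.5573, 0.3047, 0.3023]
tool_rot: [0.655, 0.756, -0.003, -0.002]
ft_force: [0.1, 0.0, -3.1]
grip_width: 0.0257
```

```bash
python3 - <<'E'
from h import *
i=grab("scene","s4"); crop(i,360,170,600,350,3.3,"s4c");o=robot.get_obs();print(o["position"],o["tool_rot"],o["ft_force"])
E
```

```text
[0.55807225 0.30493508 0.30373039] [ 0.65484784  0.75575877 -0.00155336 -0.00076054] [ 0.47157107  0.59727784 -3.0515836 ]
```

View pics/s4c.png

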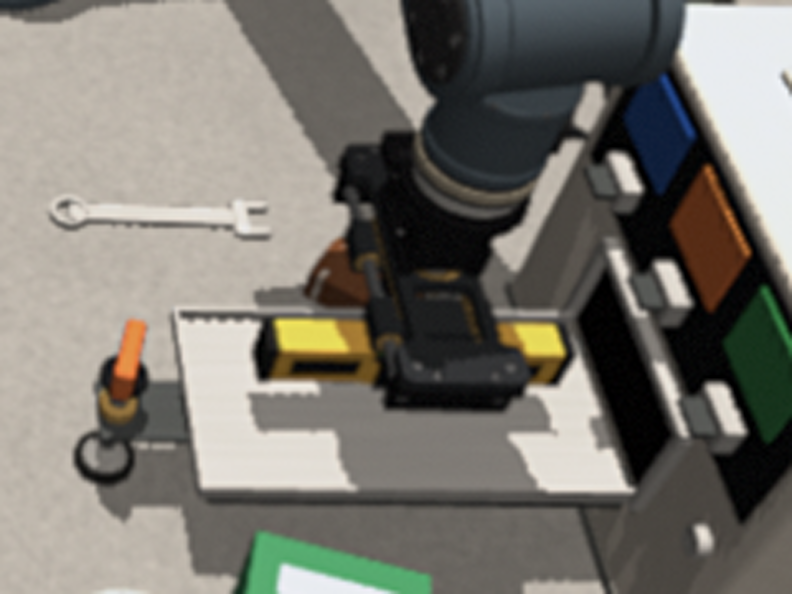

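Emit:
drive_tool(
  plan=[
    [[0,0,-0.8,0,0,0],[0,0,-0.6,0,0,0],[0,0,0,0,0,0],[0,0,0,0,0,0]],
  ],
)

```text
time: 25.72
position: [0.559, 0.3056, 0.2704]
tool_rot: [0.655, 0.756, 0.0, 0.0]
ft_force: [-0.4, -0.4, -2.9]
grip_width: 0.0257
```

Emit:
drive_tool(
  plan=[
    [[0,0,-0.08,0,0,0],[0,0,0,0,0,0]],
  ],
)

```text
time: 25.98
position: [0.5587, 0.3056, 0.2681]
tool_rot: [0.655, 0.756, 0.0, 0.0]
ft_force: [-0.4, -0.3, -2.5]
grip_width: 0.0257
```

Emit:
drive_tool(
  plan=[
    [[0,0,-0.05,0,0,0],[0,0,0,0,0,0]],
  ],
)

```text
time: 26.22
position: [0.5588, 0.3056, 0.2666]
tool_rot: [0.655, 0.756, 0.0, 0.0]
ft_force: [-0.2, 0.6, -2.2]
grip_width: 0.0258
```

Emit:
drive_tool(
  plan=[
    [[0,0,-0.05,0,0,0],[0,0,0,0,0,0]],
  ],
)

```text
time: 26.48
position: [0.5588, 0.3055, 0.2656]
tool_rot: [0.655, 0.756, 0.0, 0.0]
ft_force: [0.1, -1.1, 0.8]
grip_width: 0.0258
```

Emit:
drive_tool(
  plan=[
    [[0,0,0,0,0,0],[0,0,0,0,0,0],[0,0,0,0,0,0],[0,0,0,0,0,0],[0,0,1,0,0,0],[0,0,1,0,0,0],[0,-0.2,1,0,0,1],[0,-1,0.2,0,0,1]],
  ],
  grip=0,
)

```text
time: 27.48
position: [0.5591, 0.2765, 0.3475]
tool_rot: [0.57, 0.822, 0.002, 0.001]
ft_force: [-0.2, -0.2, -0.5]
grip_width: 0.0866
```

Emit:
drive_tool(
  plan=[
    [[0.2,-1,0,0,0,1],[0.2,-1,0,0,0,1],[0.2,-1,0,0,0,1],[0.2,-1,0,0,0,1],[0.2,-1,0,0,0,1],[0,-0.6,0,0,0,1],[0,0,0,0,0,1],[0,0,0,0,0,1]],
  ],
)

```text
time: 28.48
position: [0.5837, 0.1351, 0.3453]
tool_rot: [0.188, 0.982, 0.0, -0.0]
ft_force: [0.4, 0.5, -0.4]
grip_width: 0.087
```

```bash
python3 - <<'E'
from h import *
i=grab("scene","s5"); crop(i,360,170,600,350,3.3,"s5c");o=robot.get_obs();print(o["position"],o["tool_rot"],o["ft_force"])
j=grab("top","t5"); crop(j,100,150,280,260,4,"t5c")
E
```

```text
[0.58368723 0.13526884 0.34528053] [ 1.86580955e-01  9.82439589e-01 -3.09529332e-05  3.23679701e-05] [ 0.01719678  0.5361328  -0.34748885]
```

View pics/s5c.png

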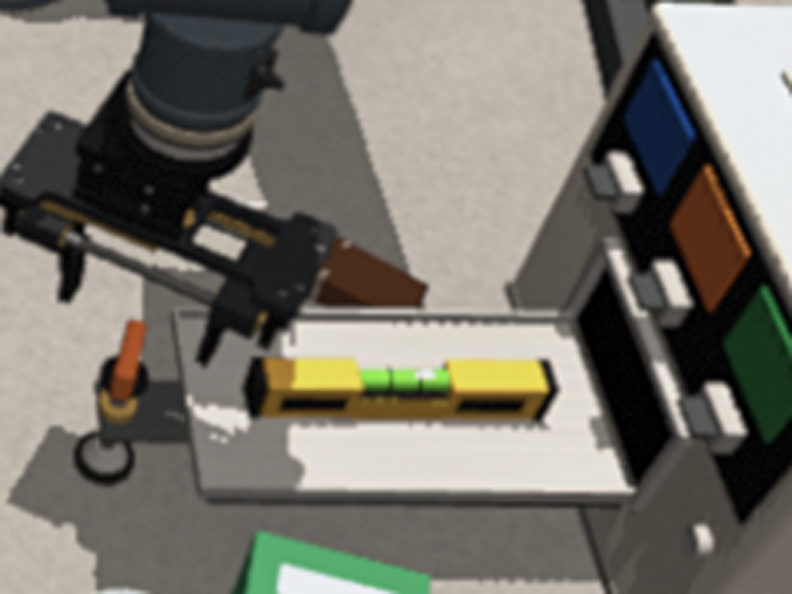

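View pics/t5c.png

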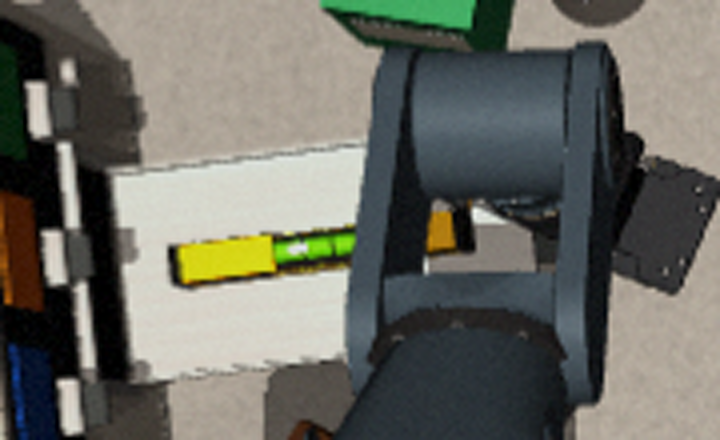

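The level lies well placed on the shelf with its bubble near the hinge end. Next I'll grasp the knob and measure the bubble.

Emit:
drive_tool(
  plan=[
    [[0,0,0,0,0,1],[0,0,-0.3,0,0,1],[0,0,-1,0,0,0.2],[0,0,-1,0,0,0],[0,0,0,0,0,0]],
  ],
)

```text
time: 29.2
position: [0.5828, 0.1356, 0.286]
tool_rot: [0.076, 0.997, -0.0, -0.002]
ft_force: [-0.2, 0.0, 0.6]
grip_width: 0.0869
```

Emit:
drive_tool(
  plan=[
    [[0,0,0,0,0,0],[0,0,0,0,0,0],[0,0,0,0,0,0],[0,0,0,0,0,0],[0,0,0,0,0,0],[0,0,0,0,0,0],[0,0,0,0,0,0],[0,0,0,0,0,0]],
  ],
  grip=1,
  force=30,
)

```text
time: 30.2
position: [0.5837, 0.1355, 0.2877]
tool_rot: [0.075, 0.997, -0.0, -0.0]
ft_force: [-1.0, -0.4, 1.0]
grip_width: 0.0318
```

```bash
python3 - <<'E'
from h import *
i=grab("scene","s6"); crop(i,380,250,580,340,4,"s6c");o=robot.get_obs();print(o["position"],o["tool_rot"],o["ft_force"],o["grip_width"])
crop(i,460,272,510,302,16,"s6d")
E
```

```text
[0.5836595  0.13543929 0.28774854] [ 7.49985211e-02  9.97183635e-01 -1.25822450e-04 -6.12175816e-05] [-0.19510307 -1.56220812  0.92974937] 0.03151935532181386
```

View pics/s6c.png

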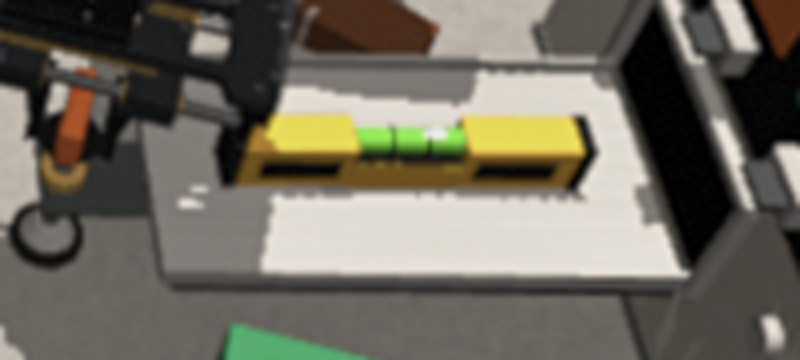

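View pics/s6d.png

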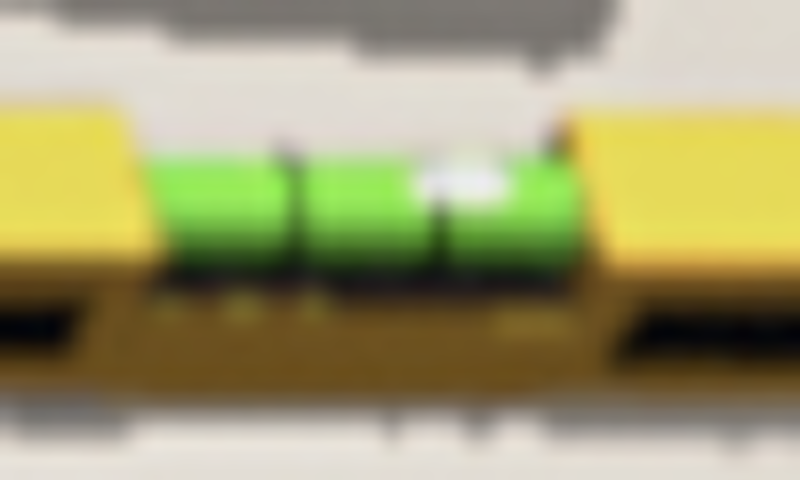

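The lines are at 294 and 442 px in the zoom and the bubble is centred near 466. That puts it about 13 mm off, so roughly 2.87 rad (164°) clockwise.

Emit:
drive_tool(
  plan=[
    [[0,0,0,0,0,0],[0,0,0,0,0,0],[0,0,0,0,0,0],[0,0,0,0,0,0]],
  ],
)

```text
time: 30.75
position: [0.5837, 0.1355, 0.2878]
tool_rot: [0.075, 0.997, -0.0, -0.0]
ft_force: [-1.4, -1.2, 1.4]
grip_width: 0.0316
```

Emit:
drive_tool(
  plan=[
    [[0,0,0,0,0,-0.5],[0,0,0,0,0,-1],[0,0,0,0,0,-1],[0,0,0,0,0,-1],[0,0,0,0,0,-1],[0,0,0,0,0,-1],[0,0,0,0,0,-1],[0,0,0,0,0,-1]],
  ],
)

```text
time: 31.75
position: [0.5836, 0.1354, 0.2877]
tool_rot: [0.452, 0.892, -0.0, -0.0]
ft_force: [-0.5, -2.3, 1.3]
grip_width: 0.0316
```

The width is stuck at 31.6 mm rather than 14, so the fingertips are probably holding the collar. I'll check.

```bash
python3 - <<'E'
from h import *
i=grab("scene","s7"); crop(i,370,250,510,320,5.7,"s7c");o=robot.get_obs();print(o["moment"],o["q"])
E
```

```text
[-0.33600377 -0.03684348 -0.04522951] [ 4.16745559e-02  6.44630875e-01  1.59831998e+00 -5.33566805e-04
  8.98907724e-01 -5.87790888e-01]
```

View pics/s7c.png

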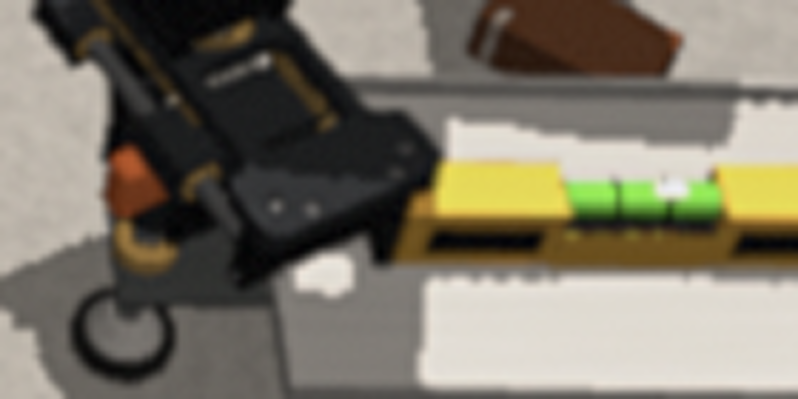

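Emit:
drive_tool(
  plan=[
    [[0,0,0,0,0,0],[0,0,0,0,0,0],[0,0,0.5,0,0,0],[0,0,1,0,0,0],[0,0,0.5,0,0,0],[0,0,0,0,0,0]],
  ],
  grip=0.3,
)

```text
time: 32.55
position: [0.584, 0.1357, 0.3392]
tool_rot: [0.451, 0.893, 0.001, 0.001]
ft_force: [-0.0, -0.4, -0.6]
grip_width: 0.0608
```

```bash
python3 - <<'E'
from h import *
i=grab("scene","s8"); crop(i,370,250,510,320,5.7,"s8c");o=robot.get_obs();print(o["position"],o["tool_rot"])
crop(i,460,272,510,302,16,"s8d")
E
```

```text
[0.58362097 0.13562432 0.33823658] [4.50808650e-01 8.92620454e-01 2.85170761e-04 4.52476991e-04]
```

View pics/s8c.png

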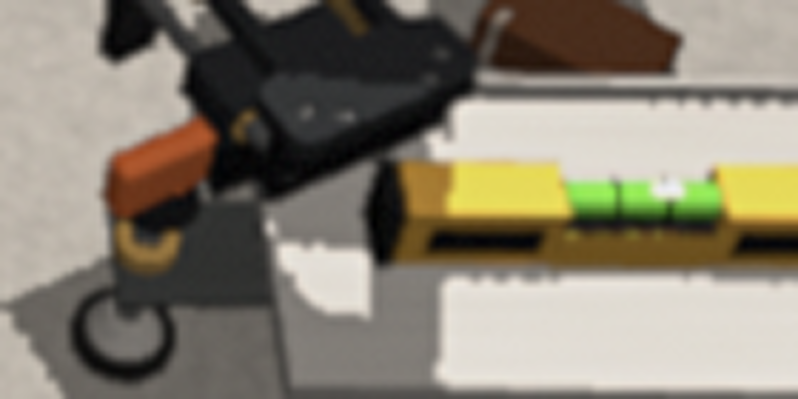

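View pics/s8d.png

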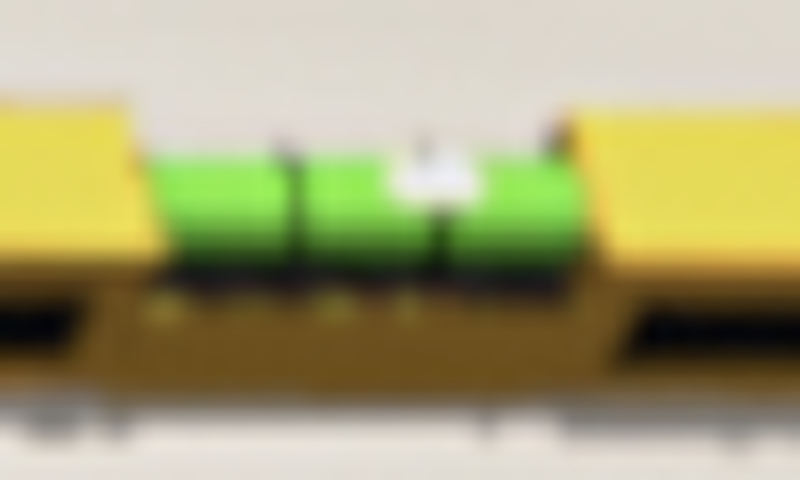

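The collar grip did turn the knob: the bubble is now about 9.3 mm off and the bar has rotated about 45°. I'll regrasp a little higher, on the bar itself, and turn the remaining ~116°.

Emit:
drive_tool(
  plan=[
    [[0,0,-0.7,0,0,0],[0,0,-1,0,0,0],[0,0,0,0,0,0]],
  ],
)

```text
time: 32.98
position: [0.5822, 0.1354, 0.2916]
tool_rot: [0.451, 0.893, -0.002, -0.003]
ft_force: [-0.8, 0.4, 0.1]
grip_width: 0.0612
```

Emit:
drive_tool(
  plan=[
    [[0,0,0,0,0,0],[0,0,0,0,0,0],[0,0,0,0,0,0],[0,0,0,0,0,0],[0,0,0,0,0,0],[0,0,0,0,0,0],[0,0,0,0,0,0]],
  ],
  grip=1,
  force=30,
)

```text
time: 33.85
position: [0.5835, 0.1354, 0.2954]
tool_rot: [0.451, 0.893, -0.0, -0.0]
ft_force: [-0.7, -0.8, 1.7]
grip_width: 0.0139
```

Emit:
drive_tool(
  plan=[
    [[0,0,0,0,0,-0.5],[0,0,0,0,0,-1],[0,0,0,0,0,-1],[0,0,0,0,0,-1],[0,0,0,0,0,-1],[0,0,0,0,0,-1],[0,0,0,0,0,-1],[0,0,0,0,0,-1]],
  ],
)

```text
time: 34.85
position: [0.5835, 0.1354, 0.2954]
tool_rot: [0.759, 0.651, -0.0, 0.0]
ft_force: [-0.4, -0.6, 2.9]
grip_width: 0.0139
```

Emit:
drive_tool(
  plan=[
    [[0,0,0,0,0,-1],[0,0,0,0,0,-1],[0,0,0,0,0,-1],[0,0,0,0,0,-1],[0,0,0,0,0,-1],[0,0,0,0,0,-1],[0,0,0,0,0,-1],[0,0,0,0,0,-1]],
  ],
)

```text
time: 35.85
position: [0.5835, 0.1354, 0.2954]
tool_rot: [0.958, 0.286, -0.0, 0.0]
ft_force: [-1.6, -0.8, 2.5]
grip_width: 0.0135
```

Emit:
drive_tool(
  plan=[
    [[0,0,0,0,0,-1],[0,0,0,0,0,-1],[0,0,0,0,0,0],[0,0,0,0,0,0],[0,0,0,0,0,0],[0,0,0,0,0,0],[0,0,0,0,0,0]],
  ],
)

```text
time: 36.72
position: [0.5835, 0.1354, 0.2954]
tool_rot: [0.983, 0.186, -0.0, 0.0]
ft_force: [-2.1, -2.0, 5.0]
grip_width: 0.0143
```

```bash
python3 - <<'E'
from h import *
i=grab("scene","s9"); crop(i,460,272,510,302,16,"s9d");o=robot.get_obs();print(o["position"],o["tool_rot"],o["q"])
E
```

```text
[0.58352258 0.13545587 0.29541984] [ 9.82575826e-01  1.85861951e-01 -2.62151986e-04  1.15803626e-04] [ 4.17847234e-02  6.33469193e-01  1.59373544e+00 -3.84883377e-04
  9.14873338e-01  1.23891779e+00]
```

View pics/s9d.png

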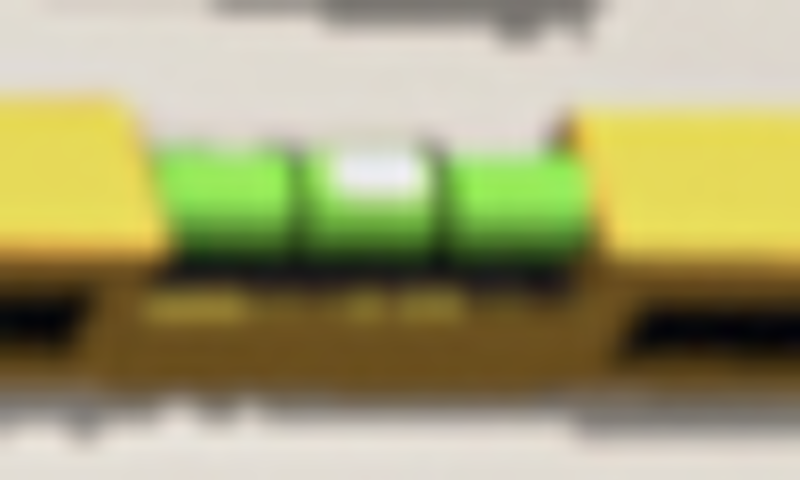

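The bubble sits about 1.5–2 mm towards the hinge. I'll turn about 20° more.

Emit:
drive_tool(
  plan=[
    [[0,0,0,0,0,-1],[0,0,0,0,0,-1],[0,0,0,0,0,-1],[0,0,0,0,0,-0.3],[0,0,0,0,0,0],[0,0,0,0,0,0],[0,0,0,0,0,0],[0,0,0,0,0,0]],
  ],
)

```text
time: 37.78
position: [0.5835, 0.1354, 0.2954]
tool_rot: [1.0, 0.014, -0.0, 0.0]
ft_force: [-2.6, -1.7, 5.9]
grip_width: 0.0139
```

Emit:
drive_tool(
  plan=[
    [[0,0,0,0,0,0],[0,0,0,0,0,0],[0,0,0,0,0,0],[0,0,0,0,0,0],[0,0,0.6,0,0,0],[0,0,1,0,0,0],[0,0,1,0,0,0],[0,0,0,0,0,0]],
  ],
  grip=0.3,
)

```text
time: 38.78
position: [0.5845, 0.1357, 0.3632]
tool_rot: [1.0, 0.014, 0.003, -0.0]
ft_force: [1.1, 0.2, -0.6]
grip_width: 0.061
```

```bash
python3 - <<'E'
from h import *
i=grab("scene","s10"); crop(i,460,272,510,302,16,"s10d");crop(i,360,170,600,350,3.3,"s10c");o=robot.get_obs();print(o["position"],o["tool_rot"],o["q"],o["ft_force"])
j=grab("top","t10"); crop(j,100,150,280,260,4,"t10c")
# level pose from yellow blobs on shelf
for n,im in (("scene",i),("top",j)):
    m,cs=blobs(im,(20,120,90),(35,255,255),60)
    for c in cs: print(n,cv2.boundingRect(c),*say(rectz(n,c,.116)))
E
```

```text
[0.58384914 0.13558529 0.36165968] [ 9.99901819e-01  1.39255152e-02  1.55860698e-03 -5.76287346e-05] [4.19114039e-02 5.43739267e-01 1.54294044e+00 3.22315808e-05
 1.05179373e+00 1.58483982e+00] [ 0.2931614   0.15081697 -0.50430564]
scene (495, 279, 32, 11) c [552.4 382.8] size [27.2 65.5] long axis deg 98.1
scene (449, 278, 22, 10) c [568.1 269.3] size [24.4 45. ] long axis deg 99.6
scene (255, 172, 16, 11) c [ 303.4 -234.2] size [45.5 20.2] long axis deg 56.2
scene (236, 158, 14, 11) c [ 255.5 -302. ] size [48.7 19.9] long axis deg 56.2
top (406, 355, 17, 15) c [ 162.5 -322.9] size [44.9 18.6] long axis deg 55.6
top (380, 335, 18, 16) c [ 212.6 -252.6] size [46.  19.3] long axis deg 54.2
top (144, 208, 27, 13) c [548.8 378.6] size [28.5 69.6] long axis deg 96.5
```

View pics/s10d.png

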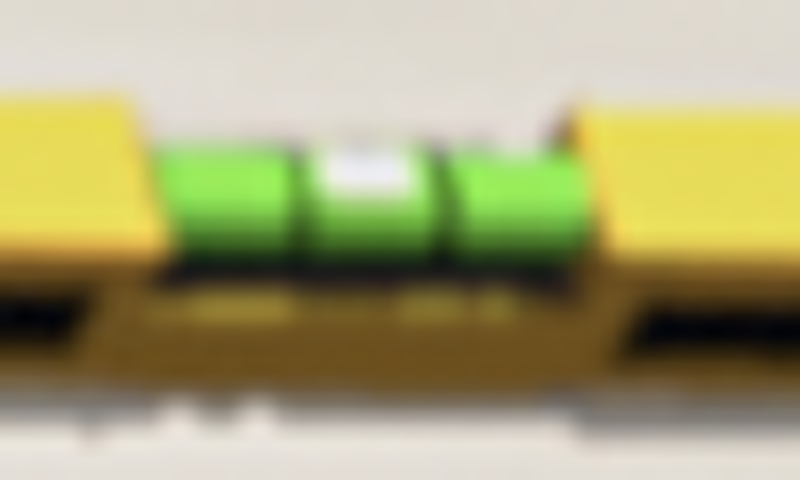

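View pics/t10c.png

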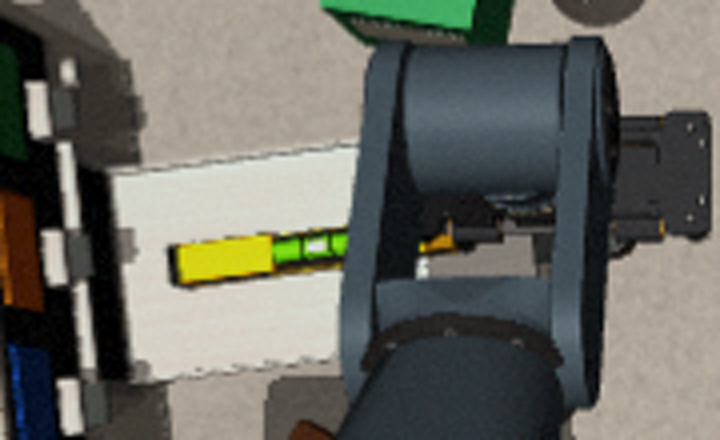

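View pics/s10c.png

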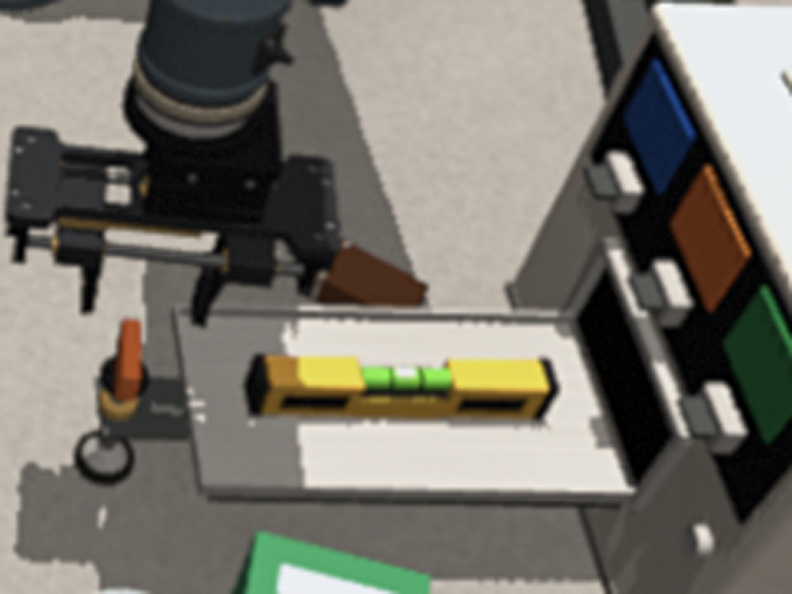

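The bubble is centred: it's at about 365 px, with the lines at 293 and 445. Next I'll close the fingers and press on the middle of the level at (557,319).

Emit:
drive_tool(
  plan=[
    [[-0.1,1,0,0,0,0],[-0.1,1,0,0,0,0],[-0.1,1,0,0,0,0],[-0.2,1,0,0,0,0],[-0.2,1,0,0,0,0],[-0.2,1,0,0,0,0],[-0.1,1,0,0,0,0],[-0.1,0.3,0,0,0,0]],
  ],
  grip=1,
)

```text
time: 39.88
position: [0.5555, 0.3191, 0.3588]
tool_rot: [1.0, 0.015, -0.001, 0.0]
ft_force: [-0.1, -0.1, -0.3]
grip_width: 0.0004
```

Emit:
drive_tool(
  plan=[
    [[0,0,-0.5,0,0,0],[0,0,-1,0,0,0],[0,0,-0.8,0,0,0],[0,0,0,0,0,0]],
  ],
)

```text
time: 40.38
position: [0.5555, 0.3165, 0.3]
tool_rot: [1.0, 0.013, -0.003, 0.001]
ft_force: [0.1, -0.6, -0.2]
grip_width: 0.0006
```

```bash
python3 - <<'E'
from h import *
i=grab("scene","s11"); crop(i,400,190,580,325,4.4,"s11c");o=robot.get_obs();print(o["position"],o["tool_rot"],o["grip_width"],o["ft_force"])
E
```

```text
[0.55608363 0.31693068 0.30136639] [ 9.99909695e-01  1.33457648e-02 -1.44209126e-03  6.42380972e-04] 0.0003589648818999347 [ 0.07084234 -0.51010245  0.17387367]
```

View pics/s11c.png

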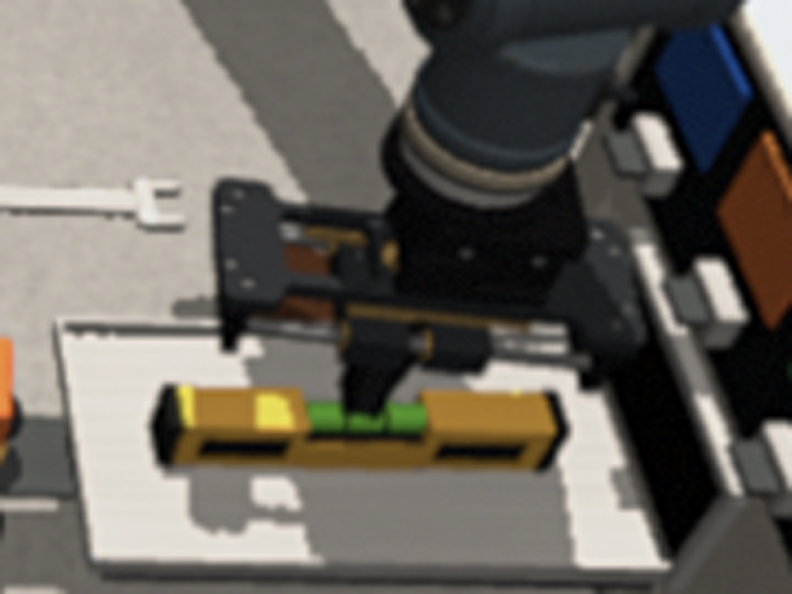

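Emit:
drive_tool(
  plan=[
    [[0,0,-0.3,0,0,0],[0,0,-0.2,0,0,0],[0,0,0,0,0,0],[0,0,0,0,0,0]],
  ],
)

```text
time: 40.92
position: [0.5564, 0.3183, 0.2924]
tool_rot: [1.0, 0.014, 0.001, -0.001]
ft_force: [-1.9, -1.0, 7.0]
grip_width: 0.0003
```

Emit:
drive_tool(
  plan=[
    [[0,0,-0.08,0,0,0],[0,0,0,0,0,0]],
  ],
)

```text
time: 41.18
position: [0.5563, 0.3185, 0.2921]
tool_rot: [1.0, 0.014, 0.001, -0.001]
ft_force: [-4.6, -1.4, 15.7]
grip_width: 0.0003
```

Emit:
drive_tool(
  plan=[
    [[0,0,-0.04,0,0,0],[0,0,0,0,0,0]],
  ],
)

```text
time: 41.42
position: [0.5563, 0.3187, 0.2919]
tool_rot: [1.0, 0.014, 0.002, -0.001]
ft_force: [-5.7, -0.2, 19.5]
grip_width: 0.0001
```

Contact came at fingertip height 0.110 m, which is higher than the 0.102 I expected. I'll ease off to about 12 N and check what's being touched.

Emit:
drive_tool(
  plan=[
    [[0,0,0.07,0,0,0],[0,0,0,0,0,0],[0,0,0,0,0,0],[0,0,0,0,0,0]],
  ],
)

```text
time: 41.92
position: [0.5563, 0.3185, 0.2922]
tool_rot: [1.0, 0.014, 0.001, -0.001]
ft_force: [-4.3, -0.3, 12.6]
grip_width: 0.0005
```

```bash
python3 - <<'E'
from h import *
i=grab("scene","s12"); crop(i,460,250,540,310,10,"s12c");crop(i,400,190,580,325,4.4,"s12e");o=robot.get_obs();print(o["position"],o["ft_force"],o["moment"])
j=grab("top","t12"); crop(j,90,140,290,270,4,"t12c")
print(proj("scene",[.557,.319,.102]),proj("scene",[.557,.319,.11]))
E
```

```text
[0.55632304 0.31845119 0.29223049] [-3.2598657  -1.07815216 12.3602776 ] [-0.02305785  0.61180947  0.04318481]
(np.float64(479.8096875802355), np.float64(285.21225946629374)) (np.float64(480.8062047857963), np.float64(283.0855966285533))
```

View pics/s12c.png

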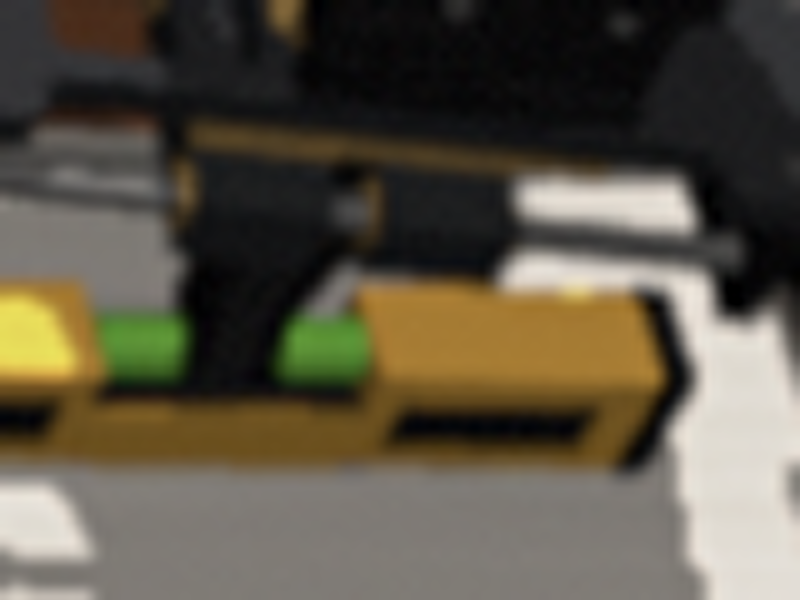

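View pics/s12e.png

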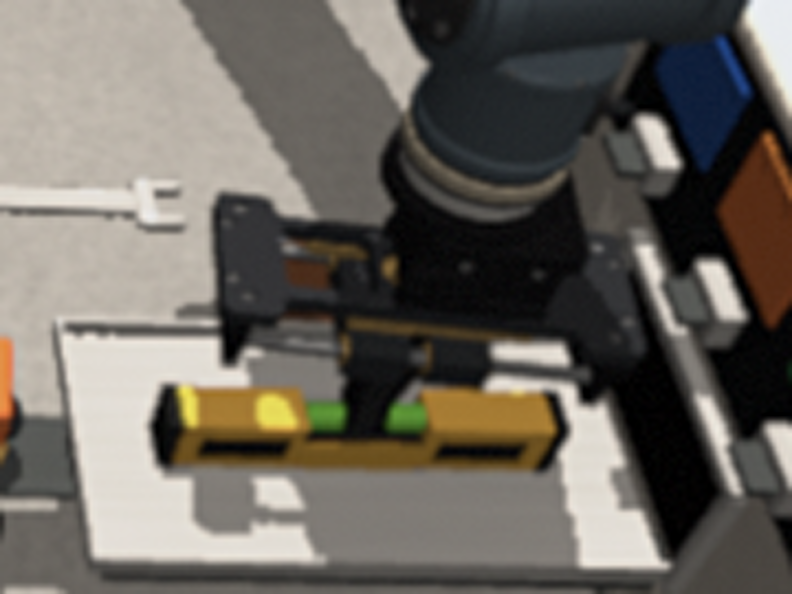

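View pics/t12c.png

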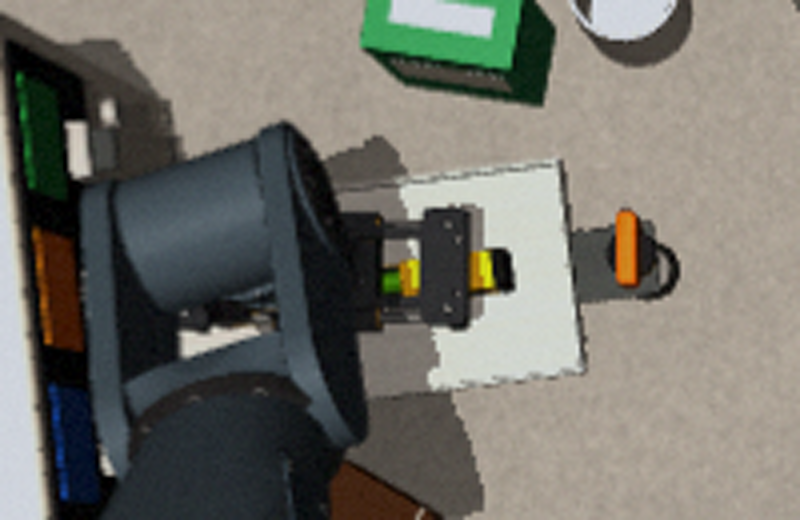

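Emit:
drive_tool(
  plan=[
    [[0,0,0,0,0,0],[0,0,0,0,0,0],[0,0,0,0,0,0],[0,0,0,0,0,0],[0,0,0,0,0,0],[0,0,0,0,0,0]],
  ],
)

```text
time: 42.78
position: [0.5563, 0.3185, 0.2922]
tool_rot: [1.0, 0.014, 0.001, -0.001]
ft_force: [-3.6, -0.3, 12.2]
grip_width: 0.0002
```

```bash
python3 - <<'E'
from h import *
i=grab("scene","s13");o=robot.get_obs();print(o["position"],o["ft_force"],o["time"])
E
```

```text
[0.55631955 0.31843793 0.29222015] [-3.24805761 -0.79101415 12.30774109] 42.825
```

View pics/s13.png

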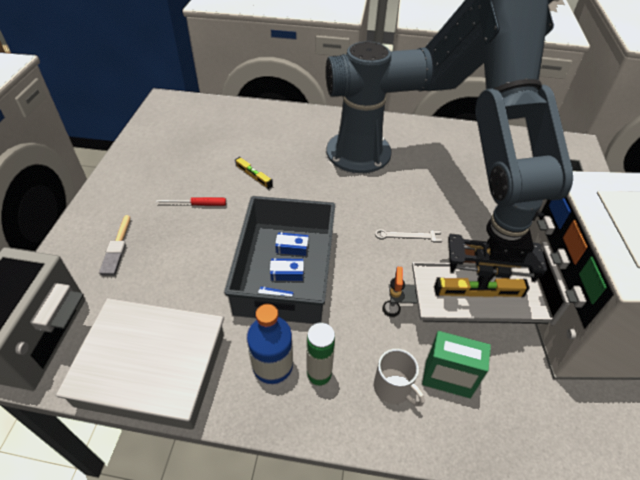

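The full scene is in order. Both cartons are in the unmoved tote at (290,243) and (287,268), the level is on the shelf, the push is steady at about 12 N, and the bystanders are where they started. I'll hand in now.

```bash
python3 -c "
from rig import robot
print(robot.hand_in())"
```

```text
the job is handed in; nothing more can be done
None
```

I put both soap cartons in the tote, laid the level on the shelf and turned the jack knob about 172° clockwise. I handed the job in at about 43 s, pressing on the level. The hand-in gives no verdict, so these are only my own last checks.

- **Cartons and counter:** both cartons lie flat in the tote. By eye, the tote and the bystanders are where they started.
- **Level:** its middle is at about (0.557, 0.319) m, within a few mm of the shelf's middle, and it lies lengthwise along the shelf.
- **Bubble:** after I let go of the knob, the bubble was centred between the lines to within about 0.5 mm. During the final press the fingers hid it. No part of it showed outside them, so I could not measure it then.
- **Push:** it held steady at about 12 N downward, with about 3 N of side force at the fingertips. Adding the level's own weight, it should bear on the shelf with about 15 N.

Two things did not go as expected:

- **Knob grip:** my first grip caught the knob's collar instead of the bar. It still turned the knob the intended 45°, and I finished the turn from a higher grip on the bar.
- **Contact height:** when pressing, contact came about 8 mm higher than I worked out. The pictures and the measured moment suggest it is the fingertips on the level, probably because they reach further out when shut.

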